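# Start and tighten the filler plug of a vacuum pump

## Task

The red oil filler plug of the vacuum pump has been left sitting loose on top of its thread in the filler neck. Take it by its wings and turn it backward (anticlockwise from above) until the thread start drops, and only then screw it forward (clockwise) without cross-threading, until its flange is down on the neck all round and hand-tight. Do not force it or overtighten it, keep it upright, then let go of it, and leave the other things on the bench where they are.

Things in the scene. Friction and masses are not known exactly. Their poses are not given: they have to be found in the camera images.
- pump: Vacuum pump, fixed: grey oil case 150 x 170 mm, 145 mm high, with the filler neck on top, then pump block, blue motor, black cowl; 455 mm long, 160 wide, highest part the carry handle, 223 mm. Origin on the bench below the neck's axis; z up, y along the pump from neck to motor (all within 80 mm of the axis is lower than the rim), x across it.
- neck_mouth (a point): Centre of the neck's mouth, in its flat rim, 185 mm above the bench. Aluminium tube, 62 mm outside, 50 mm bore, 40 mm tall. Inside, from 6 mm below the rim, a coarse right-hand two-start thread: 12 mm lead (1.9 mm per rad), its starts opposite each other. Where round the neck these lie is hidden and differs each time: it must be felt.
- plug: Red plastic plug, loose, about 150 g: flange 66 mm across, 7 thick; below it a black nose 40 mm across, 34 long, with two opposite thread lugs; on top an upright flat bar (the wings) 66 mm long, 12 thick, spanning z = 7 to 47 mm. Origin on the axis in the flange's underside; z up, x along the wings to their white-banded end. At the start its lugs sit on the thread, origin 6 to 10.5 mm above the rim.
- plug_grip (a point): In the wings, on the plug's axis, 30 mm above the flange's underside: where to take it. Behaviour: anticlockwise it climbs 1.9 mm per rad and, after 0.2 to 2.1 rad, drops 6 mm (flange then 4.5 mm above the rim) if it is not pinched too hard to fall. Clockwise from there it sinks 1.9 mm per rad with 1 mm of axial play; flange home after 2.3 to 2.9 rad, then it turns no further.
- wing_tip (a point): On top of the wings at the white band, 30 mm from the axis along the plug's x, 47 mm above the flange's underside. At the start it lies 0.9 to 1.35 rad clockwise (seen from above) from the pump's x axis. Hand-tight means a moment of 0.4 to 1 N m on the wings once the flange is home (the moment rises within a few tenths of a radian); over about 1.5 N m is forcing.
- oil_bottle: closed white oil bottle with a yellow cap, 84 mm across, 210 mm tall, standing near the pump; origin at the centre of its base
- funnel: yellow plastic funnel standing mouth down, 96 mm across, 105 mm tall; origin at the centre of its mouth, on the bench
- screwdriver: screwdriver, about 200 mm, red handle, lying on the bench near the pump's side towards the robot
- spanner: steel spanner, about 180 mm, lying on the bench near the pump's far side
- multimeter: yellow and black multimeter, 150 x 78 x 36 mm, lying flat
- parts_tray: black open parts tray, 200 x 140 x 40 mm
- tape: yellow roll of tape lying flat, 90 mm across, 24 mm high
- carton: small cardboard carton, 130 x 100 x 70 mm
Mind the look-alikes: they are no part of the job. There is more than one size of the plug; the job needs the largest.

How it is judged:
By the outcome, as a careful person would: the job done as asked, in the order asked, and still so for the second after the job is handed in, with the robot touching nothing.
It also fails if it takes over 64 s, if anything falls off the work surface, if the arm or the gripper's body presses on something with over 40 N, if the wrist force passes 120 N, or if a joint passes its speed limit or range.

## Robot

A 7-joint arm with a two-finger parallel gripper is mounted at the origin on the work surface. World frame = base frame: x ahead of the robot, y to its left, z up, the work surface at z = 0. Lengths are in m, angles in degrees, forces in N, time in s.
With the tool pointing down it reaches from about 0.425 to 0.875 m from the base axis. Payload 4.7 kg.
Tool frame: the origin (TCP) lies on the mounting face of the last link; the fingertips stand 182 mm ahead of it and the grasp point (between the pads) lies 164 mm ahead of it; z points along the fingers, y is the line along which they close (so a half turn about z gives the same grasp; the last joint's range is limited). The gripper opens to 87 mm and grips with 3 to 60 N. Pads are 19 mm wide; open, the fingers measure 117 mm over their backs; the gripper's body (75 mm by 190 mm) begins 51 mm behind the grasp point.
Start: joints at [-71.729, 18.392, -4.016, 83.108, 1.295, 78.541, -3.26], TCP at [0.195, 0.62, 0.405] pointing down, gripper open.
Joint ranges: [-163.93, 163.93], [-17.29, 119.83], [-79.2, 71.16], [3.27, 140.29], [-89.18, 269.18], [5.43, 117.66], [-154.24, 154.24]. Speed limits (degrees/s): [147.25, 147.25, 180, 180, 180, 180, 180].

## Interface

Orientations are given as [roll, pitch, yaw] about the fixed x, y, z axes, in that order (R = Rz(yaw) Ry(pitch) Rx(roll)).
In Python, from cell import env gives the robot as it stands.
- The arm moves only by the tool servo_tool, never from a script. Its argument "plan" is a list of rows, each an object with "xyz": the shift along the tool's x, y, z in cm, a list of three; "twist": the turn, a rotation vector about the tool's x, y, z in degrees, a list of three; "jaw": the closure, from 0 (fully open) to 1 (shut). In form: [{"xyz": [x, y, z], "twist": [wx, wy, wz], "jaw": jaw}, ...]. A call has 1 to 10 rows; each row is the pose to reach, as a shift and turn from the pose commanded when the call began, along the tool's axes at that moment; what a row does not reach only later rows make up. A row lasts 1/12 s, in which the tool goes at most 41.7 mm and 7.16 degrees, less where a joint would pass 70% of its speed; a pose out of reach is approached as far as the arm can. A call with a gripper value outside its range is refused whole. The fingers move at their own pace and stop on an object; "newtons" is the grip in N (left out, the last holds). Time passes only in rows, so rows that repeat a pose let the fingers close. It gives the time, the measured TCP pose, the force, the opening and the grip force at its end, in the units of the state.
- env.get_obs(): the state, without advancing time (a new reading comes with each control period).
- env.read_camera(name): name is "side" or "top"; returns a dict with "img" (400x640x3 uint8, red, green, blue), "camera_matrix" (3x3 intrinsics, pixels), "R" (3x3) and "t" (3): a world point X has camera coordinates R X + t. Camera axes: x right, y down, z forward; pixel columns grow to the right and rows downward; lengths in m; the calibration is good to about 2 mm. A picture is of the moment at which its call begins. There is no depth.
- env.sign_off(): hands the job in; it is judged then, once.
The state is a dict: "time_s": time; "qpos": joint angles; "joint_velocities": joint speeds; "effort": joint torques, N m; "tool_pos": TCP position; "tool_rot": TCP orientation; "force": force on the tool from outside, world axes, zero at the start; "wrist_torque": the same for the moment, N m; "grip_width": finger opening in m; "grasp_force": force on a finger pad.
Only numpy, scipy, OpenCV 4.12 (cv2) and the standard library are available. Lean on these libraries where they do the work, as an engineer would, in place of code of your own. Each camera call takes 0.05 s, during which the arm holds its last target. There are 200 camera calls.

## Working session

There is one attempt and no reset: what is moved stays moved. The work goes in short steps, Python scripts to look and compute and a tool call to move; the robot and the scene stay as the last step left them, time stands still between calls to the robot, and variables do not carry over. Pictures are saved under pics/ and viewed, at most 11 in all, crops included, and the job is handed in when it is done.

Besides the shell and the picture viewer there is one more tool, called after "Emit:" as a command line: name --argument value ..., lists and objects as JSON in quotes. servo_tool: Moves the arm, as the interface text tells. Its arguments: {"type":"object","properties":{"plan":{"type":"array","items":{"type":"object","properties":{"xyz":{"type":"array","items":{"type":"number"}},"twist":{"type":"array","items":{"type":"number"}},"jaw":{"type":"number"}}}},"newtons":{"type":"number"}},"required":["plan"]}

```bash
mkdir -p pics; cat > h.py <<'E'
import numpy as np,cv2
from cell import env
def shot(n,name):
    c=env.read_camera(n); cv2.imwrite(f'pics/{name}.png',c['img'][:,:,::-1]); np.savez(f'{n}_{name}.npz',K=c['camera_matrix'],R=c['R'],t=c['t'],img=c['img']); return c
def ray(c,u,v):
    R,t=c['R'],c['t']; K=c['K'] if 'K' in c else c['camera_matrix']
    d=R.T@np.linalg.inv(K)@np.array([u,v,1.]); return -R.T@t,d
def atz(c,u,v,z):
    o,d=ray(c,u,v); return o+d*(z-o[2])/d[2]
def proj(c,X):
    K=c['K'] if 'K' in c else c['camera_matrix']
    p=K@(c['R']@np.array(X)+c['t']); return p[:2]/p[2]
E
python3 - <<'E'
from h import *
for n in('top','side'):
    c=shot(n,n+'0'); print(n,-c['R'].T@c['t'])
print(env.get_obs())
E
```

```text
top [0.34809514 0.00329662 1.42827962]
side [-0.33520089 -1.10226588  1.07688599]
{'time_s': 0.1, 'qpos': array([-71.72920986,  18.43506738,  -4.01493611,  83.16732801,
         1.29540358,  78.54127595,  -3.26001576]), 'joint_velocities': array([ 0.03535348, -0.04027338,  0.04305772, -0.16176139, -0.01436978,
       -0.09133349,  0.01689536]), 'effort': array([-4.10605535e-04, -4.92569733e+01, -4.05978234e-01, -3.13399029e+01,
       -6.42551528e-02,  3.94391001e-02,  6.41459042e-05]), 'tool_pos': array([0.19504105, 0.61985865, 0.40377277]), 'tool_rot': array([-1.79901580e+02,  6.03419712e-03,  1.62538296e+02]), 'force': array([1.19602293, 0.21367272, 0.61554325]), 'wrist_torque': array([-0.00094656, -0.02442165, -0.01578439]), 'grasp_force': 0.0, 'grip_width': 0.08706679521517699}
```

View pics/top0.png

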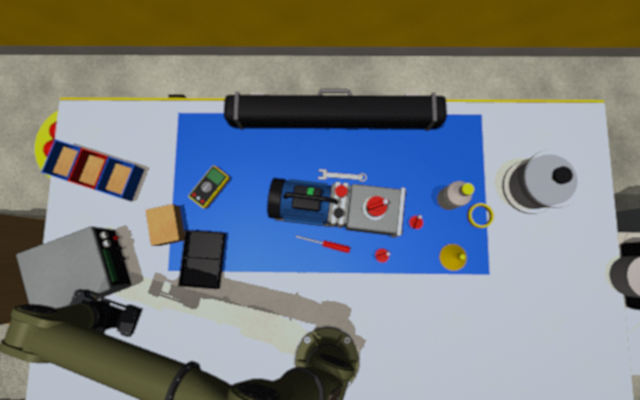

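View pics/side0.png

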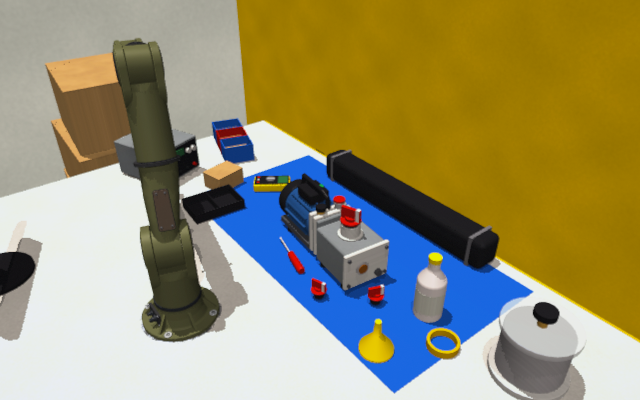

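Red candidates in the top view are (376,207) on the grey oil case, the small plugs on the bench at (416,222) and (382,255), and a red cap on the pump block at (341,190). Only (376,207) is the largest and sits in the filler neck on the case. I'll confirm that in an enlarged crop.

```bash
python3 - <<'E'
from h import *
a=np.load('top_top0.npz')['img'][175:245,330:430,::-1]; b=np.load('side_side0.npz')['img'][190:290,300:400,::-1]
cv2.imwrite('pics/crop.png',np.vstack([cv2.resize(x,None,fx=f,fy=f,interpolation=cv2.INTER_CUBIC)[:300] for x,f in((a,4),(b,3))][:0] or [np.hstack([cv2.resize(a,(800,560),interpolation=cv2.INTER_CUBIC)])]))
cv2.imwrite('pics/crop2.png',cv2.resize(b[:60],(800,480),interpolation=cv2.INTER_CUBIC))
E
```

```text
(no output)
```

View pics/crop.png

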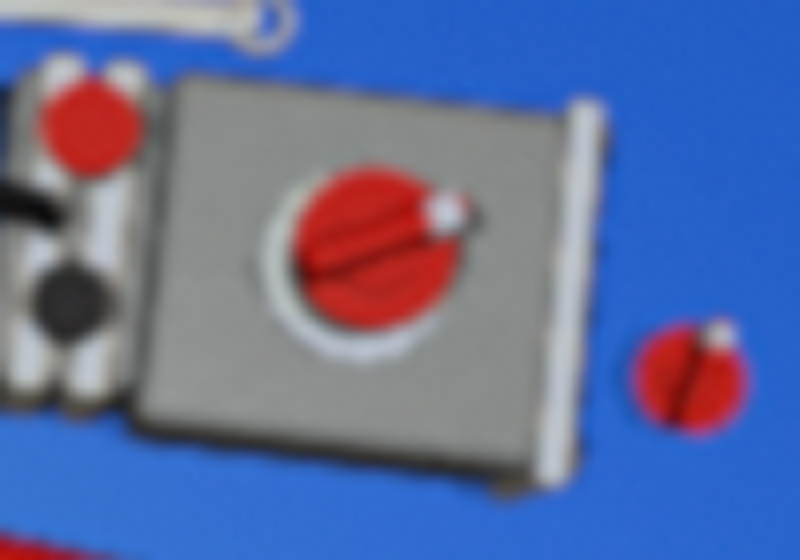

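View pics/crop2.png

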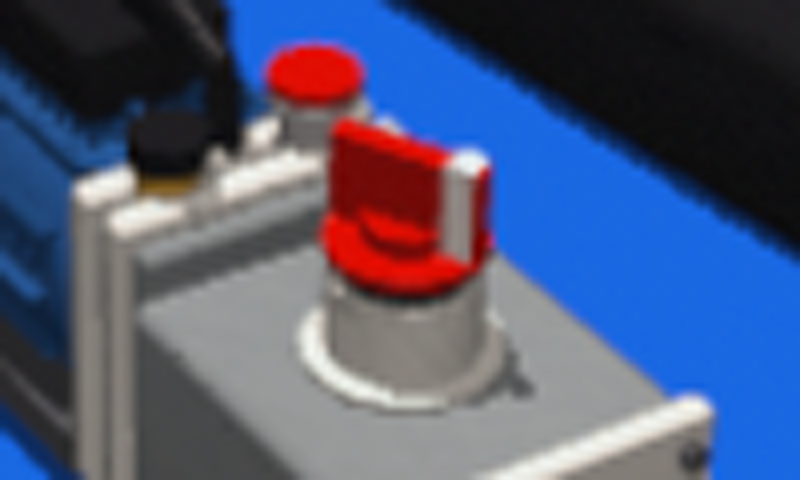

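The crop shows the large plug on the neck: flange centre about (377,206) and white band (385.7,201.5) in the top view, and band top about (358.5,210) in the side view. The bench ones are clearly smaller.

```bash
python3 - <<'E'
from h import *
t=np.load('top_top0.npz'); s=np.load('side_side0.npz')
f=lambda c:(330+c[0]/8-.5,175+c[1]/8-.5); g=lambda c:(300+c[0]/8-.5,190+c[1]/8-.5)
print('flange',atz(t,*f((379,248)),.200)); print('tip',atz(t,*f((447,214)),.24))
print('ends bar', atz(t,*f((470,200)),.24),atz(t,*f((303,252)),.24))
print('side tip',atz(s,*g((470,158)),.24),'bar ends',atz(s,*g((488,165)),.24),atz(s,*g((338,122)),.24))
# triangulate tip
A=[];b=[]
for c,p in((t,f((447,214))),(s,g((470,158)))):
    o,d=ray(c,*p); d/=np.linalg.norm(d); P=np.eye(3)-np.outer(d,d); A.append(P); b.append(P@o)
print('tri',np.linalg.lstsq(np.vstack(A),np.hstack(b),rcond=None)[0])
# pump edges: case corners at z .145
print('case', [atz(t,*f(p),.145) for p in((185,78),(135,430),(565,115),(545,480))])
# flange outline
hsv=cv2.cvtColor(t['img'],cv2.COLOR_RGB2HSV); 
m=((hsv[:,:,0]<8)|(hsv[:,:,0]>172))&(hsv[:,:,1]>150)&(hsv[:,:,2]>60)
m[:, :362]=0;m[:,395:]=0;m[:190]=0;m[225:]=0
ys,xs=np.nonzero(m); print(xs.min(),xs.max(),ys.min(),ys.max(),len(xs))
E
```

```text
flange [ 0.51928827 -0.15648389  0.2       ]
tip [ 0.5271295  -0.17748647  0.24      ]
ends bar [ 0.53264747 -0.18637949  0.24      ] [ 0.51190681 -0.12215748  0.24      ]
side tip [ 0.52945499 -0.17286205  0.24      ] bar ends [ 0.53160666 -0.18054566  0.24      ] [ 0.50641033 -0.12347836  0.24      ]
tri [ 0.52631488 -0.17675454  0.24339644]
case [array([ 0.5979734 , -0.08342043,  0.145     ]), array([ 0.45050453, -0.06272091,  0.145     ]), array([ 0.58357198, -0.24153886,  0.145     ]), array([ 0.43161082, -0.23055139,  0.145     ])]
367 386 197 215 281
```

Emit:
servo_tool --plan '[{"xyz": [-38.7,-21.4,-5.0],"twist": [0,0,52],"jaw": 0.2},{"xyz": [-38.7,-21.4,-5.0],"twist": [0,0,52],"jaw": 0.2},{"xyz": [-38.7,-21.4,-5.0],"twist": [0,0,52],"jaw": 0.2},{"xyz": [-38.7,-21.4,-5.0],"twist": [0,0,52],"jaw": 0.2},{"xyz": [-38.7,-21.4,-5.0],"twist": [0,0,52],"jaw": 0.2},{"xyz": [-38.7,-21.4,-5.0],"twist": [0,0,52],"jaw": 0.2},{"xyz": [-38.7,-21.4,-5.0],"twist": [0,0,52],"jaw": 0.2},{"xyz": [-38.7,-21.4,-5.0],"twist": [0,0,52],"jaw": 0.2},{"xyz": [-38.7,-21.4,-5.0],"twist": [0,0,52],"jaw": 0.2},{"xyz": [-38.7,-21.4,-5.0],"twist": [0,0,52],"jaw": 0.2}]' --newtons 3

```text
time_s: 0.93
tool_pos: [0.4815, 0.3184, 0.4516]
tool_rot: [-180.0, -0.0, 110.5]
force: [0.4, 1.0, -0.0]
grip_width: 0.0695
grasp_force: 0.0
```

```bash
cat >> h.py <<'E'
from scipy.spatial.transform import Rotation as Ro
def go(X,yaw):
    o=env.get_obs(); R=Ro.from_euler('xyz',o['tool_rot'],degrees=True); T=Ro.from_euler('xyz',[180,0,yaw],degrees=True)
    print('xyz cm',(R.inv().apply(np.array(X)-o['tool_pos'])*100).round(2),'twist',(R.inv()*T).as_rotvec(degrees=True).round(2))
def st():
    o=env.get_obs(); print('t',round(o['time_s'],2),o['tool_pos'].round(4),o['tool_rot'].round(2),'F',o['force'].round(2),'M',o['wrist_torque'].round(3),'w',round(o['grip_width'],4),'g',round(o['grasp_force'],2),'q',o['qpos'].round(1))
E
python3 -c "
from h import *
st();go([.52,-.154,.45],110)"
```

```text
t 0.93 [0.4815 0.3184 0.4516] [-179.98   -0.    110.54] F [ 0.36  0.96 -0.02] M [ 0.011  0.035 -0.053] w 0.0695 g 0.0 q [-50.2   8.3  15.8  90.3  -2.3  81.6 -13.6]
xyz cm [-45.59 -12.97   0.16] twist [-0.02 -0.    0.54]
```

Emit:
servo_tool --plan '[{"xyz": [-45.6,-13.0,0.2],"twist": [0,0,0],"jaw": 0.3},{"xyz": [-45.6,-13.0,0.2],"twist": [0,0,0],"jaw": 0.3},{"xyz": [-45.6,-13.0,0.2],"twist": [0,0,0],"jaw": 0.3},{"xyz": [-45.6,-13.0,0.2],"twist": [0,0,0],"jaw": 0.3},{"xyz": [-45.6,-13.0,0.2],"twist": [0,0,0],"jaw": 0.3},{"xyz": [-45.6,-13.0,0.2],"twist": [0,0,0],"jaw": 0.3},{"xyz": [-45.6,-13.0,0.2],"twist": [0,0,0],"jaw": 0.3},{"xyz": [-45.6,-13.0,0.2],"twist": [0,0,0],"jaw": 0.3},{"xyz": [-45.6,-13.0,0.2],"twist": [0,0,0],"jaw": 0.3},{"xyz": [-45.6,-13.0,0.2],"twist": [0,0,0],"jaw": 0.3}]'

```text
time_s: 1.77
tool_pos: [0.5136, -0.0972, 0.4497]
tool_rot: [180.0, -0.0, 110.5]
force: [0.3, 0.0, -0.2]
grip_width: 0.0605
grasp_force: 0.0
```

Emit:
servo_tool --plan '[{"xyz": [-6.0,-2.0,0],"twist": [0,0,0],"jaw": 0.3},{"xyz": [-6.0,-2.0,0],"twist": [0,0,0],"jaw": 0.3}]'

```text
time_s: 1.93
tool_pos: [0.5151, -0.1641, 0.4499]
tool_rot: [-180.0, 0.1, 110.2]
force: [-0.5, -0.3, 0.4]
grip_width: 0.061
grasp_force: 0.0
```

```bash
python3 - <<'E'
from h import *
st();go([.52,-.154,.45],110)
c=shot('side','side1'); cv2.imwrite('pics/s1.png',cv2.resize(c['img'][130:280,260:460,::-1],(800,600),interpolation=cv2.INTER_CUBIC))
E
```

```text
t 1.93 [ 0.5151 -0.1641  0.4499] [-1.7996e+02  1.3000e-01  1.1018e+02] F [-0.46 -0.25  0.38] M [-0.109  0.058  0.001] w 0.061 g 0.0 q [-23.8   3.8  40.9  96.1  -2.4  80.9  37.5]
xyz cm [ 0.78  0.8  -0.01] twist [-0.04  0.13  0.18]
```

View pics/s1.png

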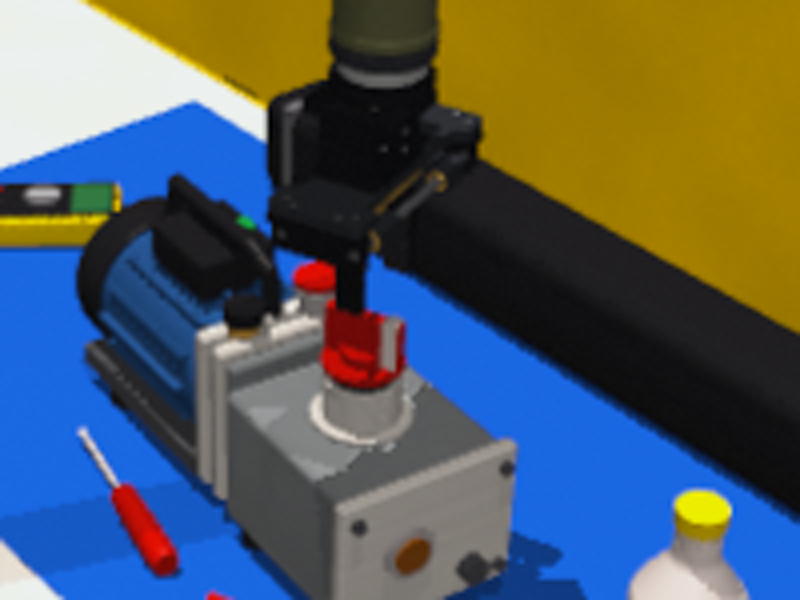

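The side view shows the open fingers straddling above the big plug in the neck; wings at crop (365,340), clear of the gripper.

```bash
python3 - <<'E'
from h import *
s=np.load('side_side0.npz');t=np.load('top_top0.npz')
for X in([.52,-.154,.17],[.53,-.154,.17],[.52,-.144,.17],[.52,-.154,.241],):print(proj(s,X).round(2), proj(t,X).round(2))
# tube edges in side image rows
im=s['img'].astype(int)
for v in (228,230,232,): print(v,[tuple(im[v,u]) for u in range(334,368,1)][::1])
E
```

```text
[351.   226.55] [374.92 206.54]
[353.45 225.4 ] [374.89 203.49]
[348.89 225.07] [371.83 206.51]
[351.74 207.31] [377.78 203.43]
228 [(np.int64(151), np.int64(154), np.int64(153)), (np.int64(151), np.int64(154), np.int64(153)), (np.int64(151), np.int64(154), np.int64(155)), (np.int64(151), np.int64(154), np.int64(155)), (np.int64(159), np.int64(162), np.int64(162)), (np.int64(172), np.int64(174), np.int64(170)), (np.int64(150), np.int64(145), np.int64(141)), (np.int64(114), np.int64(109), np.int64(105)), (np.int64(110), np.int64(106), np.int64(101)), (np.int64(111), np.int64(106), np.int64(102)), (np.int64(120), np.int64(115), np.int64(110)), (np.int64(129), np.int64(124), np.int64(118)), (np.int64(124), np.int64(119), np.int64(113)), (np.int64(115), np.int64(111), np.int64(106)), (np.int64(100), np.int64(96), np.int64(92)), (np.int64(95), np.int64(91), np.int64(88)), (np.int64(91), np.int64(87), np.int64(84)), (np.int64(102), np.int64(98), np.int64(94)), (np.int64(100), np.int64(96), np.int64(92)), (np.int64(105), np.int64(101), np.int64(96)), (np.int64(123), np.int64(118), np.int64(
[... 3122 characters left out ...]
.int64(135), np.int64(130), np.int64(125)), (np.int64(135), np.int64(130), np.int64(124)), (np.int64(131), np.int64(126), np.int64(120)), (np.int64(127), np.int64(121), np.int64(117)), (np.int64(122), np.int64(118), np.int64(113)), (np.int64(118), np.int64(112), np.int64(108)), (np.int64(108), np.int64(103), np.int64(99)), (np.int64(119), np.int64(115), np.int64(110)), (np.int64(151), np.int64(145), np.int64(139)), (np.int64(142), np.int64(137), np.int64(132)), (np.int64(131), np.int64(131), np.int64(129)), (np.int64(153), np.int64(155), np.int64(156)), (np.int64(152), np.int64(154), np.int64(156)), (np.int64(152), np.int64(154), np.int64(155)), (np.int64(153), np.int64(155), np.int64(156))]
```

Emit:
servo_tool --plan '[{"xyz": [0.8,0.7,0],"twist": [0,0,0],"jaw": 0.4},{"xyz": [0.8,0.7,0],"twist": [0,0,0],"jaw": 0.4},{"xyz": [0.8,0.7,1],"twist": [0,0,0],"jaw": 0.4},{"xyz": [0.8,0.7,1],"twist": [0,0,0],"jaw": 0.4}]'

```text
time_s: 2.32
tool_pos: [0.5201, -0.1468, 0.4377]
tool_rot: [-179.9, -0.1, 110.7]
force: [-0.4, 0.9, 0.5]
grip_width: 0.0532
grasp_force: 0.0
```

```bash
python3 -c "
from h import *
st();go([.519,-.154,.391],110)"
```

```text
t 2.32 [ 0.5201 -0.1468  0.4377] [-1.7985e+02 -8.0000e-02  1.1070e+02] F [-0.43  0.89  0.49] M [-0.063  0.073  0.025] w 0.0532 g 0.0 q [-24.7   4.2  39.9  97.2  -2.7  79.8  36.4]
xyz cm [-0.65 -0.34  4.67] twist [-0.15 -0.08  0.7 ]
```

Emit:
servo_tool --plan '[{"xyz": [-0.6,-0.3,0],"twist": [0,0,0.7],"jaw": 0.4},{"xyz": [-0.6,-0.3,2],"twist": [0,0,0.7],"jaw": 0.4},{"xyz": [-0.6,-0.3,2],"twist": [0,0,0.7],"jaw": 0.4},{"xyz": [-0.6,-0.3,2],"twist": [0,0,0.7],"jaw": 0.4}]'

```text
time_s: 2.65
tool_pos: [0.5192, -0.1549, 0.4192]
tool_rot: [-179.9, -0.1, 109.8]
force: [0.3, 0.1, 0.4]
grip_width: 0.0518
grasp_force: 0.0
```

```bash
python3 -c "
from h import *
st();go([.519,-.154,.391],110)"
```

```text
t 2.65 [ 0.5192 -0.1549  0.4192] [-1.7990e+02 -6.0000e-02  1.0983e+02] F [0.26 0.11 0.42] M [-0.063 -0.042  0.021] w 0.0518 g 0.0 q [-24.    5.   40.4  98.6  -3.3  77.7  36.9]
xyz cm [0.09 0.02 2.82] twist [-0.1  -0.06 -0.17]
```

Emit:
servo_tool --plan '[{"xyz": [0.1,0,1.4],"twist": [0,0,0],"jaw": 0.4},{"xyz": [0.1,0,2.8],"twist": [0,0,0],"jaw": 0.4},{"xyz": [0.1,0,2.8],"twist": [0,0,0],"jaw": 0.6},{"xyz": [0.1,0,2.8],"twist": [0,0,0],"jaw": 0.8},{"xyz": [0.1,0,2.8],"twist": [0,0,0],"jaw": 0.8},{"xyz": [0.1,0,2.8],"twist": [0,0,0],"jaw": 0.8},{"xyz": [0.1,0,2.8],"twist": [0,0,0],"jaw": 0.8},{"xyz": [0.1,0,2.8],"twist": [0,0,0],"jaw": 0.8}]' --newtons 3

```text
time_s: 3.32
tool_pos: [0.5194, -0.1542, 0.3925]
tool_rot: [179.9, 0.0, 109.8]
force: [0.7, -0.4, -0.6]
grip_width: 0.0218
grasp_force: 0.0
```

```bash
python3 - <<'E'
from h import *
st();go([.519,-.154,.391],110)
c=shot('side','side2'); cv2.imwrite('pics/s2.png',cv2.resize(c['img'][180:240,310:390,::-1],(800,600),interpolation=cv2.INTER_CUBIC))
E
```

```text
t 3.32 [ 0.5194 -0.1542  0.3925] [1.7994e+02 2.0000e-02 1.0984e+02] F [ 0.71 -0.39 -0.59] M [-0.089  0.022 -0.025] w 0.0218 g 0.0 q [-23.8   5.9  40.4 100.9  -4.   74.5  37.4]
xyz cm [ 0.03 -0.03  0.15] twist [ 0.06  0.02 -0.16]
```

View pics/s2.png

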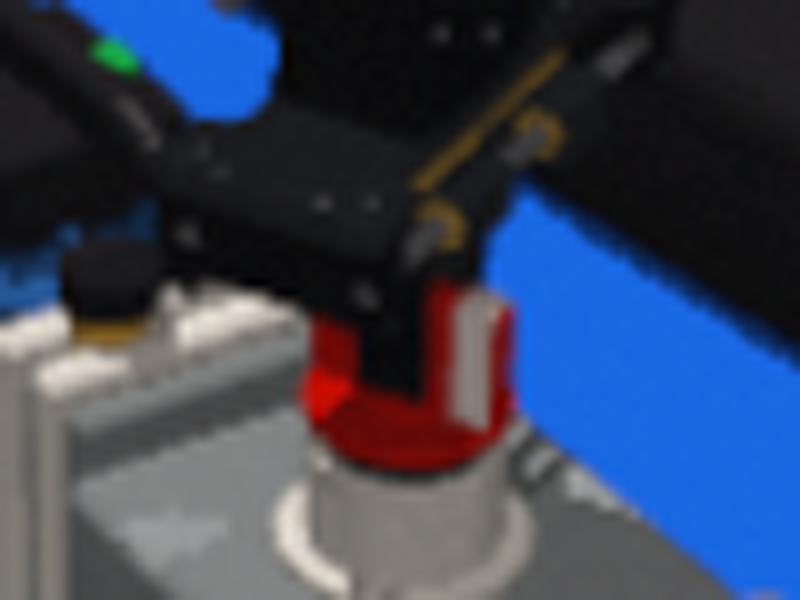

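The fingers are round the wings, finger at crop (395,340) about mid-bar, with the black gap under the flange at (400,465).

Emit:
servo_tool --plan '[{"xyz": [0,0,0],"twist": [0,0,0],"jaw": 0.9},{"xyz": [0,0,0],"twist": [0,0,0],"jaw": 0.9},{"xyz": [0,0,0],"twist": [0,0,0],"jaw": 0.9},{"xyz": [0,0,0],"twist": [0,0,0],"jaw": 0.9},{"xyz": [0,0,0],"twist": [0,0,0],"jaw": 0.9}]' --newtons 3

```text
time_s: 3.78
tool_pos: [0.5192, -0.1541, 0.3919]
tool_rot: [-180.0, -0.0, 109.8]
force: [-0.7, -0.0, 0.5]
grip_width: 0.0119
grasp_force: 3.0
```

```bash
python3 -c "
from h import *
st()"
```

```text
t 3.78 [ 0.5192 -0.1541  0.3919] [-1.8000e+02 -1.0000e-02  1.0983e+02] F [-0.71 -0.04  0.48] M [-0.043  0.203  0.02 ] w 0.0119 g 3.0 q [-23.8   6.   40.4 101.   -4.   74.5  37.4]
```

Emit:
servo_tool --plan '[{"xyz": [0,0,0],"twist": [0,0,0],"jaw": 0.84},{"xyz": [0,0,0],"twist": [0,0,0],"jaw": 0.84},{"xyz": [0,0,0],"twist": [0,0,0],"jaw": 0.84}]'

```text
time_s: 4.03
tool_pos: [0.5193, -0.154, 0.3918]
tool_rot: [180.0, 0.0, 109.8]
force: [0.1, 0.6, 0.8]
grip_width: 0.0136
grasp_force: 0.0
```

```bash
cat >> h.py <<'E'
def edge():
    c=env.read_camera('side'); im=c['img'].astype(float)
    fr=np.clip((im[...,0]-im[...,1])/np.maximum(im[...,0],1)/.9,0,1)
    e=[]
    for u in range(345,357):
        col=fr[216:236,u]; i=np.where(col>.5)[0]
        if len(i):
            k=i[-1]; a,b=col[k],col[min(k+1,19)]; e.append(216+k+(a-.5)/max(a-b,1e-3))
    o=env.get_obs()
    print('edge',np.round(e,1),'mean',np.mean(e).round(2)); return c
E
python3 -c "
from h import *
st();edge();edge();st()"
```

```text
t 4.03 [ 0.5193 -0.154   0.3918] [179.99   0.   109.84] F [0.11 0.58 0.81] M [-0.103  0.047 -0.014] w 0.0136 g 0.0 q [-23.8   6.   40.4 101.   -4.   74.5  37.4]
edge [225.5 226.1 226.4 226.5 226.5 226.5 226.5 226.5 226.5 226.5 226.3 225.7] mean 226.29
edge [225.5 226.1 226.4 226.5 226.5 226.5 226.5 226.5 226.5 226.4 226.3 225.7] mean 226.28
t 4.13 [ 0.5192 -0.1541  0.3918] [179.99  -0.   109.84] F [-0.47 -0.01 -0.39] M [-0.121 -0.015 -0.017] w 0.0141 g 0.0 q [-23.8   6.   40.4 101.   -4.   74.5  37.4]
```

Emit:
servo_tool --plan '[{"xyz": [0,0,0],"twist": [0,0,-3],"jaw": 0.84},{"xyz": [0,0,0],"twist": [0,0,-6],"jaw": 0.84},{"xyz": [0,0,0],"twist": [0,0,-9],"jaw": 0.84},{"xyz": [0,0,0],"twist": [0,0,-12],"jaw": 0.84},{"xyz": [0,0,0],"twist": [0,0,-15],"jaw": 0.84},{"xyz": [0,0,0],"twist": [0,0,-18],"jaw": 0.84},{"xyz": [0,0,0],"twist": [0,0,-21],"jaw": 0.84},{"xyz": [0,0,0],"twist": [0,0,-24],"jaw": 0.84},{"xyz": [0,0,0],"twist": [0,0,-24],"jaw": 0.84}]'

```text
time_s: 4.88
tool_pos: [0.5194, -0.1542, 0.3922]
tool_rot: [180.0, 0.0, 133.9]
force: [0.6, 0.4, 2.5]
grip_width: 0.014
grasp_force: 1.0
```

```bash
python3 -c "
from h import *
st();edge()"
```

```text
t 4.88 [ 0.5194 -0.1542  0.3922] [1.7996e+02 4.0000e-02 1.3390e+02] F [0.57 0.43 2.49] M [-0.024  0.024 -0.034] w 0.014 g 1.05 q [-22.4   5.9  38.9 100.9  -3.8  74.5  61.3]
edge [225.5 225.9 226.3 226.5 226.5 226.5 226.5 226.5 226.5 226.4 226.3 225.7] mean 226.25
```

Emit:
servo_tool --plan '[{"xyz": [0,0,0],"twist": [0,0,-3],"jaw": 0.84},{"xyz": [0,0,0],"twist": [0,0,-6],"jaw": 0.84},{"xyz": [0,0,0],"twist": [0,0,-9],"jaw": 0.84},{"xyz": [0,0,0],"twist": [0,0,-12],"jaw": 0.84},{"xyz": [0,0,0],"twist": [0,0,-15],"jaw": 0.84},{"xyz": [0,0,0],"twist": [0,0,-18],"jaw": 0.84},{"xyz": [0,0,0],"twist": [0,0,-21],"jaw": 0.84},{"xyz": [0,0,0],"twist": [0,0,-24],"jaw": 0.84},{"xyz": [0,0,0],"twist": [0,0,-24],"jaw": 0.84}]'

```text
time_s: 5.68
tool_pos: [0.5194, -0.1543, 0.3924]
tool_rot: [180.0, 0.1, 157.8]
force: [0.4, -0.4, 3.5]
grip_width: 0.0147
grasp_force: 3.0
```

```bash
python3 -c "
from h import *
st();c=edge();cv2.imwrite('pics/s3.png',cv2.resize(c['img'][180:240,310:390,::-1],(800,600),interpolation=cv2.INTER_CUBIC))"
```

```text
t 5.68 [ 0.5194 -0.1543  0.3924] [1.7998e+02 7.0000e-02 1.5782e+02] F [ 0.4  -0.38  3.49] M [-0.084  0.055 -0.111] w 0.0147 g 3.02 q [-21.    5.8  37.4 100.9  -3.7  74.5  85. ]
edge [225.5 225.7 226.2 226.5 226.5 226.5 226.5 226.5 226.5 226.4 226.2 225.5] mean 226.21
```

View pics/s3.png

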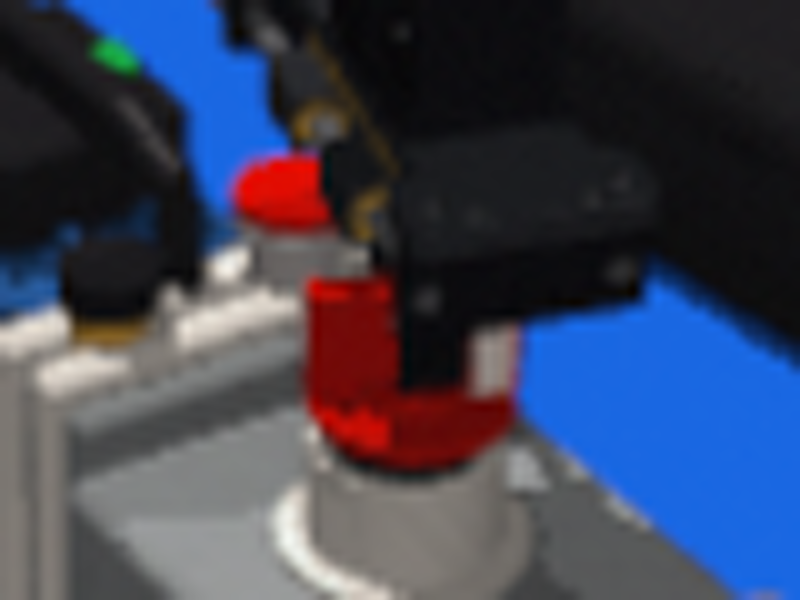

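The plug follows: the band is now at crop (490,360) and the wings have turned. No drop yet (the edge has risen slightly).

Emit:
servo_tool --plan '[{"xyz": [0,0,0],"twist": [0,0,-3],"jaw": 0.83},{"xyz": [0,0,0],"twist": [0,0,-6],"jaw": 0.83},{"xyz": [0,0,0],"twist": [0,0,-9],"jaw": 0.83},{"xyz": [0,0,0],"twist": [0,0,-12],"jaw": 0.83},{"xyz": [0,0,0],"twist": [0,0,-15],"jaw": 0.83},{"xyz": [0,0,0],"twist": [0,0,-18],"jaw": 0.83},{"xyz": [0,0,0],"twist": [0,0,-21],"jaw": 0.83},{"xyz": [0,0,0],"twist": [0,0,-21],"jaw": 0.83}]'

```text
time_s: 6.4
tool_pos: [0.5191, -0.1539, 0.3915]
tool_rot: [180.0, -0.0, 178.8]
force: [0.7, -0.7, 0.8]
grip_width: 0.0148
grasp_force: 1.1
```

```bash
python3 -c "
from h import *
st();edge()"
```

```text
t 6.4 [ 0.5191 -0.1539  0.3915] [ 1.7998e+02 -3.0000e-02  1.7880e+02] F [ 0.66 -0.68  0.83] M [ 0.047 -0.037  0.   ] w 0.0148 g 1.14 q [-19.9   5.8  36.1 100.9  -3.5  74.5 105.8]
edge [226.4 226.8 227.  227.3 227.4 227.5 227.6 227.5 227.4 227.2 226.9 226.6] mean 227.12
```

Emit:
servo_tool --plan '[{"xyz": [0,0,0],"twist": [0,0,0],"jaw": 0.75},{"xyz": [0,0,0],"twist": [0,0,0],"jaw": 0.75},{"xyz": [0,0,0],"twist": [0,0,0],"jaw": 0.75},{"xyz": [0,0,0],"twist": [0,0,0],"jaw": 0.75}]'

```text
time_s: 6.78
tool_pos: [0.5191, -0.1541, 0.3916]
tool_rot: [180.0, -0.0, 178.8]
force: [0.4, 0.7, 1.0]
grip_width: 0.0213
grasp_force: 0.0
```

```bash
python3 -c "
from h import *
st();c=edge();cv2.imwrite('pics/s4.png',cv2.resize(c['img'][180:240,310:390,::-1],(800,600),interpolation=cv2.INTER_CUBIC))"
```

```text
t 6.78 [ 0.5191 -0.1541  0.3916] [ 1.8000e+02 -2.0000e-02  1.7879e+02] F [0.44 0.69 1.02] M [-0.017  0.047  0.002] w 0.0213 g 0.0 q [-19.9   5.8  36.1 100.9  -3.5  74.5 105.8]
edge [226.5 226.8 227.  227.3 227.4 227.5 227.5 227.5 227.4 227.2 226.9 226.6] mean 227.12
```

View pics/s4.png

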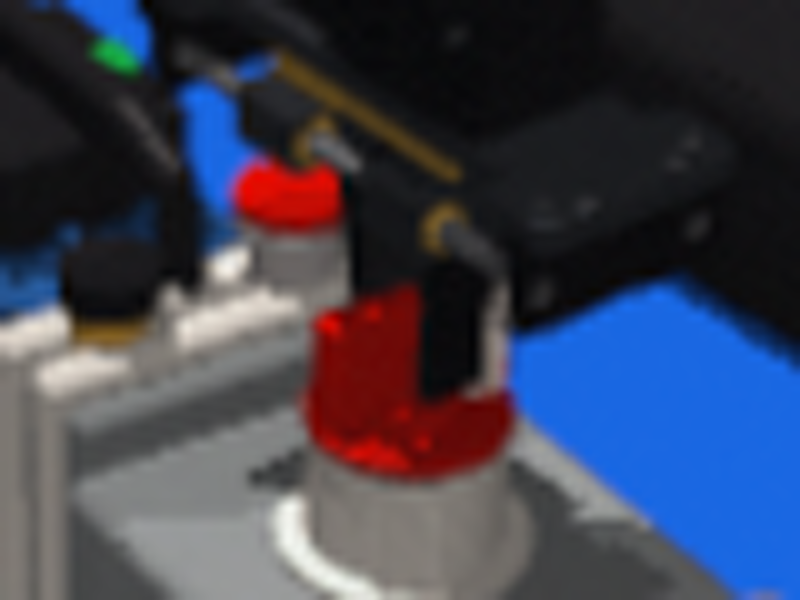

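The wings moved visibly down: bar top-left went from crop (310,285) to (320,315), and the black gap under the flange is nearly hidden. That looks like the drop. I'll check the heights numerically before turning forward.

```bash
python3 - <<'E'
from h import *
s=np.load('side_side0.npz'); a=np.linspace(0,6.28,90)
for h in (0,4.5,8,10.5): print(h,max(proj(s,[.519+.033*np.cos(t),-.154+.033*np.sin(t),.185+h/1000])[1] for t in a).round(2))
s2=np.load('side_side2.npz')['img'].astype(int); c=env.read_camera('side')['img'].astype(int); b=cv2.imread('pics/s3.png')
for im in (s2,c):
    print([tuple(map(int,im[v,350])) for v in range(223,232)])
st();go([.519,-.154,.388],179)
E
```

```text
0 228.97
4.5 227.75
8 226.8
10.5 226.13
[(99, 9, 8), (104, 8, 7), (116, 11, 9), (98, 10, 10), (36, 31, 32), (86, 83, 80), (131, 126, 121), (128, 123, 117), (127, 122, 117)]
[(107, 11, 10), (99, 8, 6), (126, 11, 7), (160, 16, 12), (107, 29, 26), (100, 82, 78), (131, 126, 120), (128, 123, 117), (127, 122, 116)]
t 6.88 [ 0.5192 -0.1541  0.3917] [-1.8000e+02 -1.0000e-02  1.7882e+02] F [-1.07  0.37  0.18] M [ 0.021  0.024 -0.016] w 0.0218 g 0.0 q [-19.9   5.8  36.1 100.9  -3.5  74.5 105.9]
xyz cm [0.02 0.01 0.37] twist [-0.   -0.01 -0.18]
```

The edge rows fit about 4.5–5 mm above the rim, against about 10 mm before, so it has dropped. Next I lower the tool, align it with the wings and grip.

Emit:
servo_tool --plan '[{"xyz": [0,0,0.5],"twist": [0,0,3],"jaw": 0.75},{"xyz": [0,0,0.95],"twist": [0,0,5],"jaw": 0.75},{"xyz": [0,0,0.95],"twist": [0,0,5],"jaw": 0.8},{"xyz": [0,0,0.95],"twist": [0,0,5],"jaw": 0.85},{"xyz": [0,0,0.95],"twist": [0,0,5],"jaw": 0.9},{"xyz": [0,0,0.95],"twist": [0,0,5],"jaw": 0.95},{"xyz": [0,0,0.95],"twist": [0,0,5],"jaw": 0.95},{"xyz": [0,0,0.95],"twist": [0,0,5],"jaw": 0.95}]' --newtons 6

```text
time_s: 7.55
tool_pos: [0.5193, -0.1541, 0.3826]
tool_rot: [180.0, 0.0, 173.9]
force: [-0.5, -0.3, 0.5]
grip_width: 0.0123
grasp_force: 6.0
```

```bash
python3 -c "
from h import *
st();edge()"
```

```text
t 7.55 [ 0.5193 -0.1541  0.3826] [1.7999e+02 3.0000e-02 1.7385e+02] F [-0.52 -0.31  0.54] M [0.039 0.026 0.024] w 0.0123 g 5.98 q [-20.1   6.2  36.4 101.6  -3.8  73.4 101.2]
edge [226.4 226.7 226.9 227.3 227.4 227.5 227.5 227.6 227.4 227.2 226.9 226.6] mean 227.11
```

Emit:
servo_tool --plan '[{"xyz": [0,0,0.016],"twist": [0,0,4.5],"jaw": 0.95},{"xyz": [0,0,0.03],"twist": [0,0,9],"jaw": 0.95},{"xyz": [0,0,0.045],"twist": [0,0,13.5],"jaw": 0.95},{"xyz": [0,0,0.06],"twist": [0,0,18],"jaw": 0.95},{"xyz": [0,0,0.075],"twist": [0,0,22.5],"jaw": 0.95},{"xyz": [0,0,0.09],"twist": [0,0,27],"jaw": 0.95},{"xyz": [0,0,0.105],"twist": [0,0,31.5],"jaw": 0.95},{"xyz": [0,0,0.12],"twist": [0,0,36],"jaw": 0.95},{"xyz": [0,0,0.135],"twist": [0,0,40.5],"jaw": 0.95},{"xyz": [0,0,0.15],"twist": [0,0,45],"jaw": 0.95}]' --newtons 6

```text
time_s: 8.43
tool_pos: [0.5193, -0.1536, 0.3812]
tool_rot: [180.0, -0.0, 128.7]
force: [-0.9, 0.9, 2.1]
grip_width: 0.0119
grasp_force: 6.0
```

```bash
python3 -c "
from h import *
st();edge()"
```

```text
t 8.43 [ 0.5193 -0.1536  0.3812] [ 1.7995e+02 -4.0000e-02  1.2867e+02] F [-0.88  0.92  2.12] M [0.234 0.253 0.086] w 0.0119 g 6.0 q [-22.8   6.4  39.4 101.8  -4.3  73.3  56.3]
edge [226.4 226.8 227.1 227.3 227.4 227.5 227.6 227.6 227.5 227.2 226.9 226.6] mean 227.16
```

Emit:
servo_tool --plan '[{"xyz": [0,0,0.015],"twist": [0,0,4.5],"jaw": 0.95},{"xyz": [0,0,0.03],"twist": [0,0,9],"jaw": 0.95},{"xyz": [0,0,0.045],"twist": [0,0,13.5],"jaw": 0.95},{"xyz": [0,0,0.06],"twist": [0,0,18],"jaw": 0.95},{"xyz": [0,0,0.075],"twist": [0,0,22.5],"jaw": 0.95},{"xyz": [0,0,0.09],"twist": [0,0,27],"jaw": 0.95},{"xyz": [0,0,0.105],"twist": [0,0,31.5],"jaw": 0.95},{"xyz": [0,0,0.12],"twist": [0,0,36],"jaw": 0.95},{"xyz": [0,0,0.12],"twist": [0,0,36],"jaw": 0.95}]' --newtons 6

```text
time_s: 9.23
tool_pos: [0.5189, -0.1539, 0.38]
tool_rot: [-179.9, -0.0, 92.8]
force: [-3.0, 0.8, 5.8]
grip_width: 0.0123
grasp_force: 6.0
```

```bash
python3 -c "
from h import *
st();edge()"
```

```text
t 9.23 [ 0.5189 -0.1539  0.38  ] [-1.7993e+02 -5.0000e-02  9.2840e+01] F [-3.02  0.77  5.83] M [0.234 0.876 0.052] w 0.0123 g 5.99 q [-25.    6.6  41.9 102.   -4.6  73.3  20.9]
edge [226.8 227.  227.3 227.5 227.8 227.8 227.8 227.7 227.6 227.5 227.2 226.8] mean 227.39
```

Emit:
servo_tool --plan '[{"xyz": [0,0,0],"twist": [0,0,0],"jaw": 0.78},{"xyz": [0,0,0],"twist": [0,0,0],"jaw": 0.78},{"xyz": [0,0,0],"twist": [0,0,0],"jaw": 0.78}]'

```text
time_s: 9.53
tool_pos: [0.5194, -0.1542, 0.3794]
tool_rot: [180.0, 0.0, 92.9]
force: [-0.3, -0.1, 0.4]
grip_width: 0.0181
grasp_force: 0.0
```

```bash
python3 -c "
from h import *
st();c=edge();cv2.imwrite('pics/s5.png',cv2.resize(c['img'][180:240,310:390,::-1],(800,600),interpolation=cv2.INTER_CUBIC))"
```

```text
t 9.53 [ 0.5194 -0.1542  0.3794] [1.7996e+02 3.0000e-02 9.2920e+01] F [-0.31 -0.11  0.38] M [-0.11   0.028  0.039] w 0.0181 g 0.0 q [-25.    6.6  41.9 102.   -4.6  73.1  21. ]
edge [226.8 227.  227.4 227.6 227.8 227.8 227.8 227.7 227.6 227.5 227.2 226.8] mean 227.42
```

View pics/s5.png

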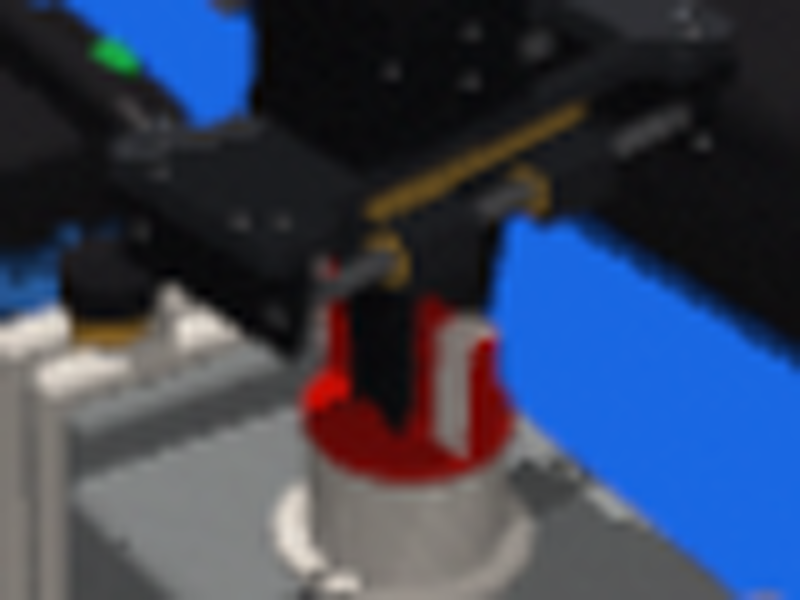

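The plug stands upright with the flange nearly on the neck, wing band at crop (455,390). Forces are zero when released. I re-centre by 0.6 mm and regrip.

Emit:
servo_tool --plan '[{"xyz": [0,-0.06,0],"twist": [0,0,0],"jaw": 0.85},{"xyz": [0,-0.06,0],"twist": [0,0,0],"jaw": 0.95},{"xyz": [0,-0.06,0],"twist": [0,0,0],"jaw": 0.95},{"xyz": [0,-0.06,0],"twist": [0,0,0],"jaw": 0.95}]' --newtons 6

```text
time_s: 9.92
tool_pos: [0.5186, -0.1542, 0.3795]
tool_rot: [-180.0, 0.0, 92.8]
force: [0.4, 0.1, 0.0]
grip_width: 0.0119
grasp_force: 6.0
```

Emit:
servo_tool --plan '[{"xyz": [0,0,0.01],"twist": [0,0,4],"jaw": 0.95},{"xyz": [0,0,0.02],"twist": [0,0,8],"jaw": 0.95},{"xyz": [0,0,0.04],"twist": [0,0,12],"jaw": 0.95},{"xyz": [0,0,0.05],"twist": [0,0,16],"jaw": 0.95},{"xyz": [0,0,0.065],"twist": [0,0,20],"jaw": 0.95},{"xyz": [0,0,0.08],"twist": [0,0,24],"jaw": 0.95},{"xyz": [0,0,0.09],"twist": [0,0,28],"jaw": 0.95},{"xyz": [0,0,0.1],"twist": [0,0,32],"jaw": 0.95},{"xyz": [0,0,0.12],"twist": [0,0,36],"jaw": 0.95},{"xyz": [0,0,0.12],"twist": [0,0,36],"jaw": 0.95}]' --newtons 6

```text
time_s: 10.75
tool_pos: [0.5181, -0.154, 0.3783]
tool_rot: [-179.9, 0.0, 56.8]
force: [-3.6, 0.9, 2.9]
grip_width: 0.0122
grasp_force: 6.0
```

```bash
python3 -c "
from h import *
st();edge()"
```

```text
t 10.75 [ 0.5181 -0.154   0.3783] [-1.7986e+02  4.0000e-02  5.6760e+01] F [-3.57  0.9   2.86] M [0.09  0.973 0.029] w 0.0122 g 6.0 q [-27.5   6.8  44.7 102.2  -5.   73.1 -14.8]
edge [226.9 227.4 227.6 227.8 227.9 227.9 227.9 227.8 227.8 227.7 227.6 227.2] mean 227.62
```

Emit:
servo_tool --plan '[{"xyz": [-0.03,-0.05,0.01],"twist": [0,0,3],"jaw": 0.95},{"xyz": [-0.03,-0.05,0.02],"twist": [0,0,6],"jaw": 0.95},{"xyz": [-0.03,-0.05,0.03],"twist": [0,0,9],"jaw": 0.95},{"xyz": [-0.03,-0.05,0.04],"twist": [0,0,12],"jaw": 0.95},{"xyz": [-0.03,-0.05,0.05],"twist": [0,0,15],"jaw": 0.95},{"xyz": [-0.03,-0.05,0.06],"twist": [0,0,18],"jaw": 0.95},{"xyz": [-0.03,-0.05,0.06],"twist": [0,0,18],"jaw": 0.95}]' --newtons 6

```text
time_s: 11.38
tool_pos: [0.5177, -0.1539, 0.3777]
tool_rot: [-179.9, 0.0, 38.9]
force: [-3.6, 2.2, 2.9]
grip_width: 0.0115
grasp_force: 6.0
```

```bash
python3 -c "
from h import *
st();edge()"
```

```text
t 11.38 [ 0.5177 -0.1539  0.3777] [-1.7991e+02  4.0000e-02  3.8890e+01] F [-3.61  2.23  2.93] M [0.279 1.118 0.047] w 0.0115 g 6.01 q [-28.7   6.8  46.1 102.4  -5.2  73.  -32.5]
edge [227.  227.4 227.8 227.9 228.  228.  228.2 228.2 227.9 227.9 227.7 227.3] mean 227.77
```

Emit:
servo_tool --plan '[{"xyz": [-0.01,-0.05,0.01],"twist": [0,0,3],"jaw": 0.95},{"xyz": [-0.01,-0.05,0.02],"twist": [0,0,6],"jaw": 0.95},{"xyz": [-0.01,-0.05,0.03],"twist": [0,0,9],"jaw": 0.95},{"xyz": [-0.01,-0.05,0.03],"twist": [0,0,12],"jaw": 0.95},{"xyz": [-0.01,-0.05,0.04],"twist": [0,0,15],"jaw": 0.95},{"xyz": [-0.01,-0.05,0.04],"twist": [0,0,15],"jaw": 0.95}]' --newtons 6

```text
time_s: 11.93
tool_pos: [0.5174, -0.1535, 0.3773]
tool_rot: [-179.9, 0.0, 23.9]
force: [-4.1, 0.8, 2.6]
grip_width: 0.0123
grasp_force: 6.1
```

```bash
python3 -c "
from h import *
st();edge()"
```

```text
t 11.93 [ 0.5174 -0.1535  0.3773] [-1.7993e+02  4.0000e-02  2.3930e+01] F [-4.14  0.81  2.62] M [0.358 1.169 0.136] w 0.0123 g 6.1 q [-29.9   6.9  47.3 102.5  -5.3  73.  -47.3]
edge [227.  227.4 227.8 228.  228.3 228.3 228.2 228.2 228.1 227.9 227.8 227.5] mean 227.88
```

Emit:
servo_tool --plan '[{"xyz": [0,0,-0.05],"twist": [0,0,0],"jaw": 0.78},{"xyz": [0,0,-0.05],"twist": [0,0,0],"jaw": 0.78},{"xyz": [0,0,-0.05],"twist": [0,0,0],"jaw": 0.78}]'

```text
time_s: 12.23
tool_pos: [0.5181, -0.1541, 0.3781]
tool_rot: [179.9, -0.1, 23.9]
force: [0.1, -1.0, 0.4]
grip_width: 0.0183
grasp_force: 0.0
```

```bash
python3 -c "
from h import *
st();c=edge();cv2.imwrite('pics/s6.png',cv2.resize(c['img'][180:240,310:390,::-1],(800,600),interpolation=cv2.INTER_CUBIC))"
```

```text
t 12.23 [ 0.5181 -0.1541  0.3781] [ 1.7991e+02 -1.0000e-01  2.3900e+01] F [ 0.06 -0.96  0.42] M [-0.09   0.11   0.014] w 0.0183 g 0.0 q [-29.9   6.9  47.3 102.4  -5.3  72.8 -47.3]
edge [227.4 227.8 227.9 228.1 228.2 228.2 228.2 228.2 228.1 227.9 227.8 227.5] mean 227.96
```

View pics/s6.png

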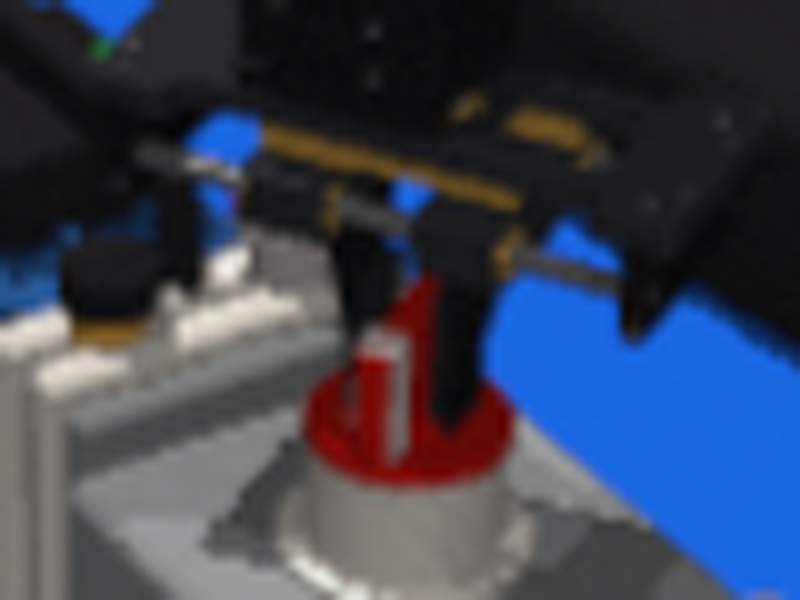

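The flange looks level and almost down, band at crop (385,395). I regrip firmly enough to carry the hand-tight moment and turn on in small steps, watching it.

Emit:
servo_tool --plan '[{"xyz": [-0.06,-0.07,0],"twist": [0,0,0],"jaw": 0.85},{"xyz": [-0.06,-0.07,0],"twist": [0,0,0],"jaw": 0.97},{"xyz": [-0.06,-0.07,0],"twist": [0,0,0],"jaw": 0.97},{"xyz": [-0.06,-0.07,0],"twist": [0,0,0],"jaw": 0.97},{"xyz": [-0.06,-0.07,0.01],"twist": [0,0,2],"jaw": 0.97},{"xyz": [-0.06,-0.07,0.01],"twist": [0,0,4],"jaw": 0.97},{"xyz": [-0.06,-0.07,0.02],"twist": [0,0,6],"jaw": 0.97},{"xyz": [-0.06,-0.07,0.02],"twist": [0,0,6],"jaw": 0.97}]' --newtons 40

```text
time_s: 12.95
tool_pos: [0.5168, -0.1531, 0.3779]
tool_rot: [-180.0, -0.0, 17.8]
force: [-1.8, 1.6, 1.7]
grip_width: 0.0118
grasp_force: 40.0
```

```bash
python3 -c "
from h import *
st();edge()"
```

```text
t 12.95 [ 0.5168 -0.1531  0.3779] [-179.96   -0.     17.82] F [-1.85  1.64  1.75] M [0.14  0.357 0.061] w 0.0118 g 40.0 q [-30.4   6.8  47.8 102.6  -5.3  73.  -53.5]
edge [227.4 227.8 227.9 228.3 228.3 228.3 228.5 228.4 228.2 228.1 227.8 227.5] mean 228.05
```

Low moment (0.06), so it isn't home yet. Continuing in small steps.

Emit:
servo_tool --plan '[{"xyz": [-0.02,-0.03,0.01],"twist": [0,0,2],"jaw": 0.97},{"xyz": [-0.02,-0.03,0.01],"twist": [0,0,4],"jaw": 0.97},{"xyz": [-0.02,-0.03,0.02],"twist": [0,0,6],"jaw": 0.97},{"xyz": [-0.02,-0.03,0.02],"twist": [0,0,6],"jaw": 0.97}]'

```text
time_s: 13.33
tool_pos: [0.5166, -0.153, 0.3779]
tool_rot: [-180.0, -0.0, 11.9]
force: [-1.6, 2.3, 3.3]
grip_width: 0.0114
grasp_force: 40.0
```

```bash
python3 -c "
from h import *
st();edge()"
```

```text
t 13.33 [ 0.5166 -0.153   0.3779] [-1.7997e+02 -3.0000e-02  1.1860e+01] F [-1.55  2.28  3.27] M [ 0.267  0.434 -0.017] w 0.0114 g 40.0 q [-30.9   6.8  48.2 102.6  -5.3  72.9 -59.4]
edge [227.4 227.9 228.  228.3 228.2 228.3 228.4 228.2 228.2 228.1 227.9 227.7] mean 228.06
```

Emit:
servo_tool --plan '[{"xyz": [0,0,0],"twist": [0,0,2],"jaw": 0.97},{"xyz": [0,0,0.01],"twist": [0,0,4],"jaw": 0.97},{"xyz": [0,0,0.01],"twist": [0,0,6],"jaw": 0.97},{"xyz": [0,0,0.01],"twist": [0,0,6],"jaw": 0.97}]'

```text
time_s: 13.72
tool_pos: [0.5167, -0.1531, 0.3779]
tool_rot: [-180.0, -0.0, 5.9]
force: [-0.9, 1.3, 4.5]
grip_width: 0.012
grasp_force: 40.0
```

```bash
python3 -c "
from h import *
st();edge()"
```

```text
t 13.72 [ 0.5167 -0.1531  0.3779] [-1.7999e+02 -4.0000e-02  5.8800e+00] F [-0.89  1.31  4.53] M [ 0.222  0.467 -0.024] w 0.012 g 40.0 q [-31.3   6.8  48.8 102.6  -5.4  72.9 -65.3]
edge [227.4 227.9 228.  228.2 228.2 228.3 228.5 228.5 228.5 228.1 227.9 227.7] mean 228.11
```

Emit:
servo_tool --plan '[{"xyz": [0,0,0],"twist": [0,0,2],"jaw": 0.97},{"xyz": [0,0,0],"twist": [0,0,4],"jaw": 0.97},{"xyz": [0,0,0],"twist": [0,0,6],"jaw": 0.97},{"xyz": [0,0,0],"twist": [0,0,6],"jaw": 0.97}]'

```text
time_s: 14.1
tool_pos: [0.5167, -0.1532, 0.3779]
tool_rot: [-180.0, -0.0, -0.1]
force: [-0.7, 1.8, 5.1]
grip_width: 0.0115
grasp_force: 40.0
```

```bash
python3 -c "
from h import *
st();edge()"
```

```text
t 14.1 [ 0.5167 -0.1532  0.3779] [-1.7999e+02 -4.0000e-02 -1.1000e-01] F [-0.71  1.76  5.08] M [ 0.242  0.504 -0.022] w 0.0115 g 40.0 q [-31.8   6.9  49.3 102.6  -5.5  72.9 -71.2]
edge [227.4 227.8 228.  228.3 228.2 228.3 228.5 228.5 228.4 228.1 227.9 227.7] mean 228.11
```

Emit:
servo_tool --plan '[{"xyz": [0,0,-0.02],"twist": [0,0,2],"jaw": 0.97},{"xyz": [0,0,-0.02],"twist": [0,0,4],"jaw": 0.97},{"xyz": [0,0,-0.02],"twist": [0,0,6],"jaw": 0.97},{"xyz": [0,0,-0.02],"twist": [0,0,6],"jaw": 0.97}]'

```text
time_s: 14.48
tool_pos: [0.5166, -0.153, 0.3779]
tool_rot: [-180.0, -0.0, -6.1]
force: [-2.3, 2.1, 6.3]
grip_width: 0.0116
grasp_force: 40.0
```

```bash
python3 -c "
from h import *
st();edge()"
```

```text
t 14.48 [ 0.5166 -0.153   0.3779] [-1.7998e+02 -1.0000e-02 -6.0700e+00] F [-2.32  2.13  6.28] M [0.344 0.608 0.141] w 0.0116 g 40.01 q [-32.2   6.9  49.8 102.7  -5.5  72.9 -77.1]
edge [227.4 227.8 228.  228.3 228.3 228.5 228.5 228.5 228.4 228.1 228.  227.8] mean 228.15
```

Emit:
servo_tool --plan '[{"xyz": [0,0,0],"twist": [0,0,2],"jaw": 0.97},{"xyz": [0,0,0],"twist": [0,0,4],"jaw": 0.97},{"xyz": [0,0,0],"twist": [0,0,4],"jaw": 0.97}]'

```text
time_s: 14.78
tool_pos: [0.5166, -0.1527, 0.3779]
tool_rot: [-180.0, 0.0, -10.0]
force: [-2.3, 2.3, 5.6]
grip_width: 0.0115
grasp_force: 40.6
```

```bash
python3 -c "
from h import *
st()"
```

```text
t 14.78 [ 0.5166 -0.1527  0.3779] [-1.7998e+02  2.0000e-02 -9.9700e+00] F [-2.31  2.25  5.56] M [0.375 0.642 0.77 ] w 0.0115 g 40.63 q [-32.5   6.9  50.1 102.7  -5.6  73.  -81. ]
```

The moment is 0.77 N m, which is home and hand-tight. I let go and back off upward.

Emit:
servo_tool --plan '[{"xyz": [0,0,0],"twist": [0,0,0],"jaw": 0.6},{"xyz": [0,0,0],"twist": [0,0,0],"jaw": 0.5},{"xyz": [0,0,0],"twist": [0,0,0],"jaw": 0.4},{"xyz": [0,0,0],"twist": [0,0,0],"jaw": 0.4},{"xyz": [0,0,0],"twist": [0,0,0],"jaw": 0.4},{"xyz": [0,0,-2],"twist": [0,0,0],"jaw": 0.4},{"xyz": [0,0,-5],"twist": [0,0,0],"jaw": 0.4},{"xyz": [0,0,-9],"twist": [0,0,0],"jaw": 0.4},{"xyz": [0,0,-12],"twist": [0,0,0],"jaw": 0.4},{"xyz": [0,0,-12],"twist": [0,0,0],"jaw": 0.4}]'

```text
time_s: 15.62
tool_pos: [0.5175, -0.1543, 0.5038]
tool_rot: [-179.9, -0.6, -10.2]
force: [0.4, -0.2, 0.3]
grip_width: 0.052
grasp_force: 0.0
```

```bash
python3 -c "
from h import *
st();c=edge();cv2.imwrite('pics/s7.png',cv2.resize(c['img'][180:240,310:390,::-1],(800,600),interpolation=cv2.INTER_CUBIC))"
```

```text
t 15.62 [ 0.5175 -0.1543  0.5038] [-179.94   -0.59  -10.17] F [ 0.42 -0.25  0.35] M [-0.099  0.144 -0.015] w 0.052 g 0.0 q [-34.1   2.6  50.2  91.3  -2.1  86.4 -84. ]
edge [227.4 227.9 228.  228.3 228.3 228.5 228.5 228.5 228.4 228.1 227.9 227.8] mean 228.15
```

View pics/s7.png

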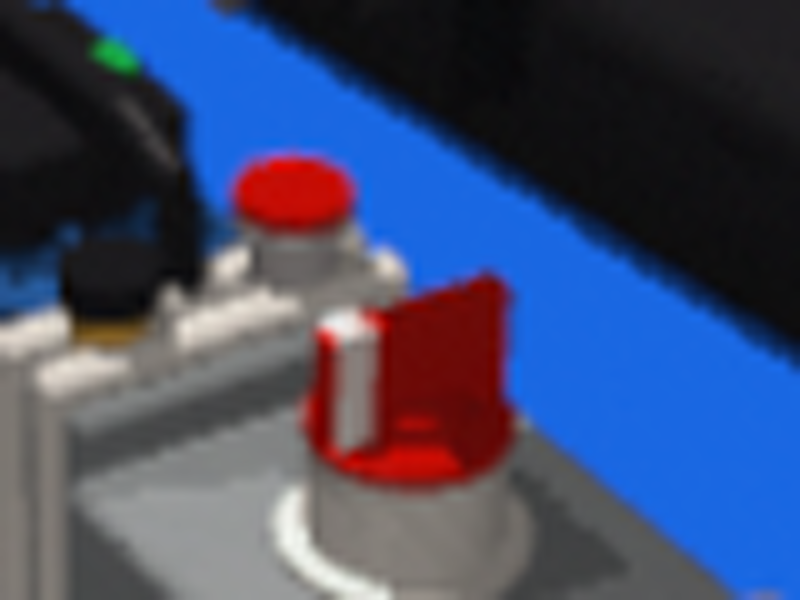

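The flange sits flat on the neck all round (lower edge about crop (410,485)), the wings are upright, and the gripper is clear.

```bash
python3 -c "
from cell import env
print(env.sign_off())"
```

```text
the job is handed in; nothing more can be done
None
```

The filler plug was turned back until its thread start dropped, then screwed forward until the flange was down on the neck. It was tightened to about 0.77 N m, released upright, and the job was handed in at about 16 s.

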